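# Load the foam tray under the lane's drop catch

### The arm

A 6-joint arm with a two-finger parallel gripper is mounted at the origin on a cart in front of the work surface, level with it; the furniture and walls round the work are solid. World frame = base frame: x ahead of the robot, y to its left, z up, the work surface at z = 0. Lengths are in m, angles in rad, forces in N, time in s.
With the tool pointing down it reaches from about 0.375 to 0.975 m from the base axis. Payload 3.8 kg.
Tool frame: the origin (TCP) lies on the centre line of the jaws, within the pads' length; the fingertips stand 17 mm ahead of it and the grasp point (between the pads) lies 2 mm behind it (bot.tip_extent is the distance from the TCP to the fingertips, in m); z points along the fingers, y is the line along which they close (so a half turn about z gives the same grasp; the last joint's range is limited). The gripper opens to 85 mm and grips with 20 to 120 N. Pads are 22 mm wide; open, the fingers measure 114 mm over their backs; the gripper's body (76 mm by 85 mm) begins 54 mm behind the grasp point. The pads swing forward as they close: fully open they stand 13 mm farther back than shut.
Start: joints at [-1.362, 0.264, 1.604, -0, 1.274, -0.037], TCP at [0.164, -0.655, 0.248] pointing down, gripper open.
Joint ranges: [-2.63, 2.63], [-0.94, 2.18], [0.31, 2.57], [-1.31, 4.45], [0, 2.66], [-2.55, 2.55]. Speed limits (rad/s): [2.57, 2.57, 3.14, 3.14, 3.14, 3.14].

### API

Orientations are given as a rotation vector (axis times angle).
In Python, from workcell import readout, read_camera, finish_job, bot gives the robot as it stands.
- The arm moves only by the tool jog_arm, never from a script. Its argument "deltas" is one flat list of numbers, 7 for each row, row after row: the shift along the tool's x, y, z in m, then the turn, a rotation vector about the tool's x, y, z in degrees, then the gripper command: -1 is shut, 1 is fully open, values between are in proportion. A call has 1 to 8 rows; each row is the pose to reach, as a shift and turn from the pose commanded when the call began, along the tool's axes at that moment; what a row does not reach only later rows make up. A row lasts 1/10 s, in which the tool goes at most 50 mm and 8.59 degrees, less where a joint would pass 70% of its speed; a pose out of reach is approached as far as the arm can. A call with a gripper value outside its range is refused whole. The fingers move at their own pace and stop on an object; "squeeze" is the grip in N (left out, the last holds). Time passes only in rows, so rows that repeat a pose let the fingers close. It gives the time, the measured TCP pose, the force, the opening and the grip force at its end, in the units of the state.
- readout.read_state(): the state, without advancing time (a new reading comes with each control period).
- read_camera(name): name is "scene" or "top"; returns a dict with "color" (480x640x3 uint8, blue, green, red), "fx", "fy", "cx", "cy" (pixels), "dist" ([k1, k2, p1, p2, k3] as OpenCV has them; the pictures are not rectified), "origin" and "attitude" of the camera in the world. Camera axes: x right, y down, z forward; pixel columns grow to the right and rows downward; lengths in m; the calibration is good to about 2 mm. A picture is of the moment at which its call begins. There is no depth.
- finish_job(): hands the job in; it is judged then, once.
The state is a dict: "time": time; "q": joint angles; "joint_vel": joint speeds; "joint_torque": joint torques, N m; "tool_pos": TCP position; "tcp_rot": TCP orientation; "wrist_force": force on the tool from outside, world axes, zero at the start; "torque": the same for the moment, N m; "width": opening from 0.0 (shut) to 1.0 (fully open); "grip_force": force on a finger pad.
Only numpy, scipy, OpenCV 4.12 (cv2) and the standard library are available. Lean on these libraries where they do the work, as an engineer would, in place of code of your own. Each camera call takes 0.05 s, during which the arm holds its last target. There are 200 camera calls.

### The job

Slide the white foam tray across the bench into the aluminium loading lane so that its own leading edge lifts the steel drop catch, and keep pushing gently (about 10 N is plenty, never over 30 N) against the sprung end stop until the catch has fallen fully down behind the tray. Then let go and leave the tray held there by the catch. Do not touch the catch or the lane with the gripper, and leave the other things on the bench where they are.

Things in the scene. Friction and masses are not known exactly. Their poses are not given: they have to be found in the camera images.
- tray: White foam tray with a grid of cells, flat on the bench, 0.15 to 0.27 kg, 104 mm along its x, 116 mm along its y, 24 mm high. Origin: centre of its underside. It goes into the lane with its x along the lane (either end leads), slid on the bench by pushing the middle of its rear face.
- lane: Fixed loading lane screwed to the bench, no floor of its own. Origin on the bench, mid-lane, at the start of the parallel rails; x points the way the tray goes in, y to the left of that, z up. Two aluminium rails 11 mm high, 8 mm thick, inner faces at y = +-60.5 mm, from x = 0 to 200 mm. On them is clamped a carriage with the end stop and the catch.
- lane_mouth (a point): Middle of the lane's flared mouth, on the bench, 43 mm before the lane's origin. Here the flared 11 mm high guides begin, 162 mm apart; they narrow to the 121 mm between the rails.
- lane_stop (a point): Nominal place of the end stop, on the bench, at x = 160 mm of the lane: a plate 28 mm high with a 12 mm spring plunger standing 11 mm out of it (3 N at first touch, 5 N where the catch drops, 8 N when flush, then rigid). The carriage is clamped up to 14 mm nearer or farther along x each time, NOT reported: feel the force rise. The plate is met 7 mm after the catch drops.
- lane_catch (a point): Nominal place of the catch toe's holding face (the carriage shifts it likewise), on the bench at x = 49 mm, y = 60.5 mm of the lane. Steel toe over the +y rail, y = 46 to 81 mm, from 13 to 36 mm high at rest, below 65 mm when lifted; its ramp faces the mouth and starts 35 mm before the face. Push within 40 mm of mid-lane to stay clear of it. Nominal centre of the caught tray: x = 101 mm.
- catch (a joint): Angle of the catch about its low pivot: 0 is down at rest by its own weight; about 0.21 rad while it rides on the tray; at most 0.9. Back near 0 with the tray beyond it means the tray is locked in.
- vial_a: Bystander: small reagent vial with a blue cap, 23 mm across, 46 mm high, standing on the bench beside the lane. Origin: centre of its underside.
- vial_b: Bystander: second such vial, on the other side of the lane. Origin: centre of its underside.
- cap: Bystander: loose red tube cap, 17 mm across, 25 mm high. Origin: centre of its underside.
- timer: Bystander: bench timer with a red dial, 66 x 66 x 46 mm. Origin: centre of its underside.
- marker: Bystander: marker pen lying on the bench, 135 mm long along its y, 17 mm thick. Origin: centre of its underside.

How it is judged:
By the outcome, as a careful person would: the job done as asked, in the order asked, and still so for the second after the job is handed in, with the robot touching nothing.
It also fails if it takes over 58 s, if anything falls off the work surface, if the arm or the gripper's body presses on something with over 40 N, if the wrist force passes 120 N, or if a joint passes its speed limit or range.

## Working session

There is one attempt and no reset: what is moved stays moved. The work goes in short steps, Python scripts to look and compute and a tool call to move; the robot and the scene stay as the last step left them, time stands still between calls to the robot, and variables do not carry over. Pictures are saved under pics/ and viewed, at most 10 in all, crops included, and the job is handed in when it is done.

Besides the shell and the picture viewer there is one more tool, called as name(argument=value, ...), one argument or row to a line, values as JSON. jog_arm: Moves the arm, as the interface text tells. Its arguments: {"type":"object","properties":{"deltas":{"type":"array"},"squeeze":{"type":"number"}},"required":["deltas"]}

```bash
mkdir -p pics; ls; python3 - <<'E'
from workcell import readout, read_camera
import cv2
for n in ("scene","top"):
    c=read_camera(n); cv2.imwrite(f"pics/{n}0.png",c["color"])
    print({k:v for k,v in c.items() if k!="color"})
print(readout.read_state())
E
```

```text
pics
{'fx': 607.2906628768599, 'fy': 607.2906628768599, 'cx': 328.3394765043808, 'cy': 237.48118742894846, 'dist': array([0.02040069, 0.        , 0.        , 0.        , 0.        ]), 'origin': array([-0.06145776, -0.55437355,  0.60718616]), 'attitude': array([-2.02223682,  0.7259935 , -0.42161632])}
{'fx': 503.61382514715734, 'fy': 503.61382514715734, 'cx': 319.7387598342869, 'cy': 240.55560294794498, 'dist': array([-0.00235447,  0.        ,  0.        ,  0.        ,  0.        ]), 'origin': array([0.37576764, 0.16498367, 1.1191787 ]), 'attitude': array([-2.15345186,  2.13135581, -0.19315084])}
{'time': 0.1, 'q': array([-1.36193213e+00,  2.64684512e-01,  1.60525615e+00, -9.21896026e-06,
        1.27369260e+00, -3.68840542e-02]), 'joint_vel': array([-7.95755330e-05, -2.60111508e-03, -2.16176885e-03, -6.19683320e-04,
        5.09973159e-04, -5.90342556e-04]), 'joint_torque': array([ 8.03641774e-05, -5.16705108e+01, -3.68590522e+01, -9.99662552e-05,
        6.33665026e-03,  2.94920960e-05]), 'tool_pos': array([ 0.16409024, -0.65410032,  0.24707186]), 'tcp_rot': array([-3.11588899e+00, -3.84804943e-01,  2.88895346e-04]), 'wrist_force': array([ 0.94936412, -0.26077614, -0.50785681]), 'torque': array([-0.03665503, -0.01155573, -0.01444799]), 'grip_force': 0.0, 'width': 0.9971161916749934}
```

View pics/top0.png

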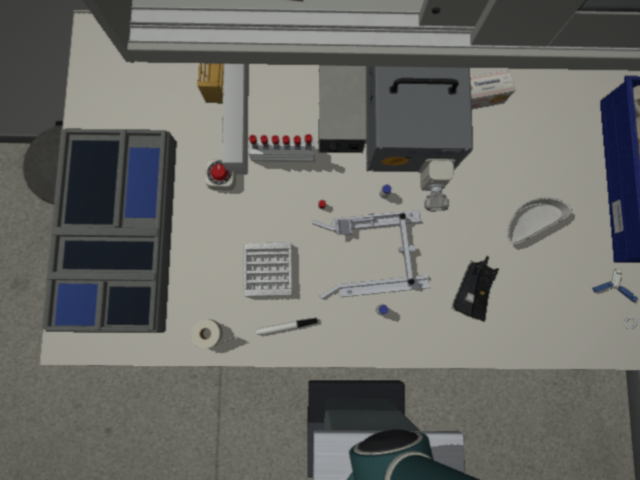

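View pics/scene0.png

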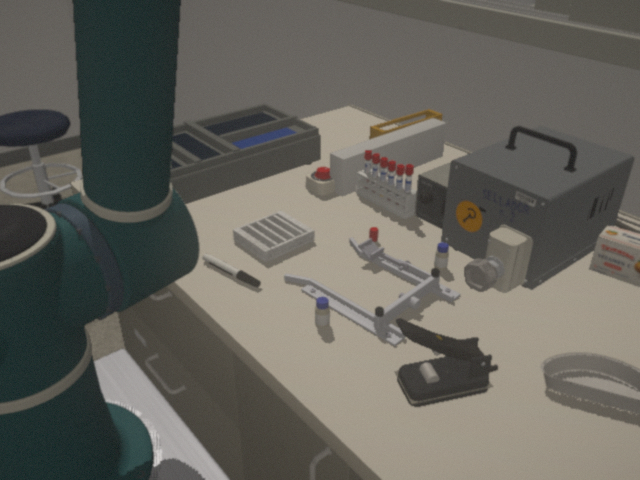

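The top view shows the tray at about (270,269). The lane opens to the left, with flare tips at about (315,222) and (322,295) and the stop crossbar at about (408,250). The catch is at (345,226). Next I'll measure on an enlarged crop.

```bash
cat > h.py <<'E'
import numpy as np, cv2
from scipy.spatial.transform import Rotation as R
from workcell import readout, read_camera
def px2w(c,px,z):
    K=np.array([[c["fx"],0,c["cx"]],[0,c["fy"],c["cy"]],[0,0,1]])
    u=cv2.undistortPoints(np.float64(px).reshape(-1,1,2),K,c["dist"]).reshape(-1,2)
    d=np.c_[u,np.ones(len(u))]@R.from_rotvec(c["attitude"]).as_matrix().T
    o=c["origin"]; z=np.broadcast_to(z,len(d))
    return o+d*((z-o[2])/d[:,2])[:,None]
def tray(c,save=None):
    im=c["color"]; g=im.min(2); 
    return g
E
python3 - <<'E'
from h import *
c=read_camera("top"); im=c["color"]
x0,y0=235,190
cr=cv2.resize(im[y0:y0+135,x0:x0+200],None,fx=4,fy=4,interpolation=cv2.INTER_CUBIC)
cv2.imwrite("pics/crop1.png",cr)
hsv=cv2.cvtColor(im,cv2.COLOR_BGR2HSV)
print("bench",hsv[300,300],"tray",hsv[245,270],hsv[269,246])
P=lambda p,z:px2w(c,[p],z)[0].round(4)
print("tray",P((270,269),.024),"mouth tips",P((315,222),.011),P((322,295),.011),"railends",P((420,215),.011),P((428,282),.011))
E
```

```text
bench [ 25  19 159] tray [ 60   3 164] [ 40   6 123]
tray [0.4937 0.257  0.024 ] mouth tips [0.6021 0.1599 0.011 ] [0.4391 0.1428 0.011 ] railends [ 0.6211 -0.0769  0.011 ] [ 0.47   -0.0911  0.011 ]
```

View pics/crop1.png

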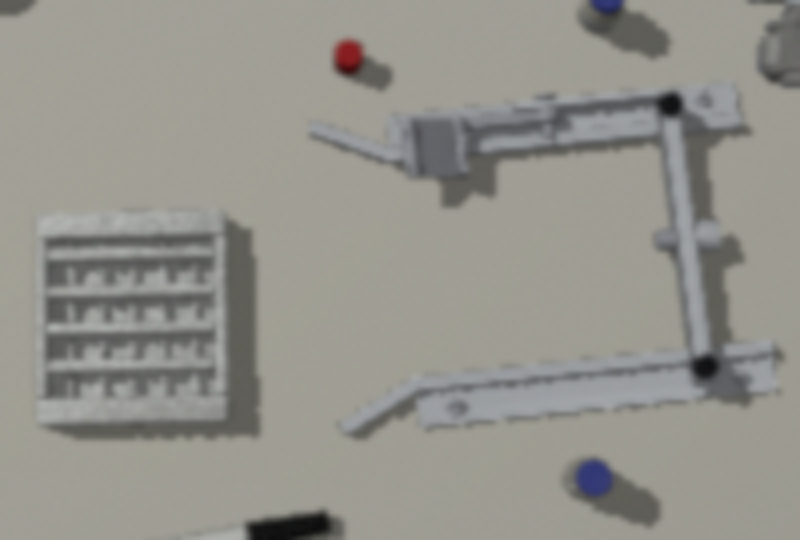

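The crop shows the tray's top corners at about (38,213), (225,213), (226,422) and (40,424). The lower rail's inner edge runs (425,377)→(775,343), the upper rail's inner edge (480,153)→(740,126), and the plunger tip is at (657,240).

```bash
python3 - <<'E'
from h import *
c=read_camera("top")
def W(pts,z): return px2w(c,(np.array(pts,float)+.5)/4-.5+[235,190],z)[:,:2]
t=W([(38,213),(225,213),(226,422),(40,424)],.024)
print("tray",t.round(4).tolist(),t.mean(0).round(4),"sides",[np.linalg.norm(t[i]-t[i-1]).round(4) for i in range(4)])
e=lambda a,b:np.degrees(np.arctan2(*(b-a)[::-1]))
print("tray dirs",e(t[0],t[1]),e(t[3],t[2]),e(t[3],t[0])-90-0,e(t[2],t[1])-90)
lo=W([(425,377),(775,343)],.011); up=W([(480,153),(740,126)],.0); up2=W([(480,147),(660,132)],.011)
print("lane dirs",e(*lo),e(*up),e(*up2)); 
d=lo[1]-lo[0]; d/=np.linalg.norm(d); n=np.array([-d[1],d[0]])
print("lo",lo,"d",d,"widths",[(p-lo[0])@n for p in np.r_[up,up2]])
tips=W([(312,128),(345,430)],.011); print("tips",tips,"mouthmid",tips.mean(0),"tipw",(tips[0]-tips[1])@n,(tips[0]-tips[1])@d)
O=tips.mean(0)+.043*d
print("O from tips",O,"from rail",lo[0]+.0605*n, "tray in lane",[(t.mean(0)-O)@d,(t.mean(0)-O)@n])
pl=W([(657,240)],.012)[0]; print("plunger lane",[(pl-O)@d,(pl-O)@n])
print("toe",[[((p-O)@d).round(4),((p-O)@n).round(4)] for p in W([(410,120),(470,118),(470,178),(410,175)],.036)])
hsv=cv2.cvtColor(c["color"],cv2.COLOR_BGR2HSV)
# tray mask via low saturation
m=((hsv[...,1]<13)&(hsv[...,2]>90)).astype(np.uint8); m[:, :235]=0;m[:,300:]=0;m[:235]=0;m[305:]=0
m=cv2.morphologyEx(m,cv2.MORPH_CLOSE,np.ones((9,9)))
k=max(cv2.findContours(m,0,1)[0],key=cv2.contourArea); r=cv2.minAreaRect(k);print(r)
b=px2w(c,cv2.boxPoints(r),.024);print(b.round(4).tolist(),b.mean(0))
E
```

```text
tray [[0.5507, 0.3152], [0.5519, 0.2126], [0.4374, 0.2099], [0.4354, 0.3103]] [0.4939 0.262 ] sides [np.float64(0.1155), np.float64(0.1027), np.float64(0.1145), np.float64(0.1004)]
tray dirs -89.33656900422434 -88.81571421724347 -87.54626495487399 -88.67758845909482
lane dirs -83.87872839034343 -83.29016823185404 -84.46583494728186
lo [[ 0.4639018   0.1014979 ]
 [ 0.48468475 -0.09229218]] d [ 0.10663322 -0.99429842] widths [np.float64(0.12387840100214281), np.float64(0.12541024647250867), np.float64(0.12527236142117248), np.float64(0.12422846802971663)]
tips [[0.60288941 0.165245  ]
 [0.43444758 0.14527249]] mouthmid [0.51866849 0.15525874] tipw 0.16961118419831017 -0.0018971354159045188
O from tips [0.52325372 0.11250391] from rail [0.52405685 0.10794921] tray in lane [np.float64(-0.15177709569318926), np.float64(-0.013279493483073432)]
plunger lane [np.float64(0.14124921370518365), np.float64(0.003115282248171823)]
toe [[np.float64(0.0095), np.float64(0.0791)], [np.float64(0.0425), np.float64(0.0771)], [np.float64(0.0389), np.float64(0.0438)], [np.float64(0.0063), np.float64(0.0486)]]
((267.5, 269.0), (54.0, 49.0), 90.0)
[[0.5527, 0.3178, 0.024], [0.5539, 0.2101, 0.024], [0.4356, 0.208, 0.024], [0.4345, 0.3138, 0.024]] [0.49416342 0.26241052 0.024     ]
```

```bash
cat >> h.py <<'E'
D=np.array([.1066,-.9943]); N=np.array([.9943,.1066]); O=np.array([.5245,.1105]) # lane axes, origin
def lane(p): return np.array([(np.asarray(p)[:2]-O)@D,(np.asarray(p)[:2]-O)@N])
def unlane(x,y): return O+x*D+y*N
def pose():
    s=readout.read_state(); return s,R.from_rotvec(s["tcp_rot"])
def delta(x,y,z,yaw,p=None,r=None):
    s,r0=pose(); p=s["tool_pos"] if p is None else p; r=r0 if r is None else r
    a=np.radians(yaw); t=R.from_matrix(np.array([[np.cos(a),np.sin(a),0],[np.sin(a),-np.cos(a),0],[0,0,-1]]).T)
    t=R.from_matrix(np.array([[np.cos(a),np.sin(a),0],[np.sin(a),-np.cos(a),0],[0,0,-1.]]))
    return r.inv().apply(np.array([x,y,z])-p).round(4).tolist(), np.degrees((r.inv()*t).as_rotvec()).round(2).tolist()
E
python3 - <<'E'
from h import *
s,r=pose(); print(r.as_matrix().round(3))
print(delta(.50,-.30,.25,60)); 
E
```

```text
[[ 0.97   0.243 -0.   ]
 [ 0.243 -0.97   0.001]
 [ 0.    -0.001 -1.   ]]
([0.412, -0.2619, -0.0022], [-0.07, -0.03, -45.91])
```

jog_arm(
  deltas=[0.412,-0.262,-0.002,0,0,-46,-0.06,0.412,-0.262,-0.002,0,0,-46,-0.06,0.412,-0.262,-0.002,0,0,-46,-0.06,0.412,-0.262,-0.002,0,0,-46,-0.06,0.412,-0.262,-0.002,0,0,-46,-0.06,0.412,-0.262,-0.002,0,0,-46,-0.06,0.412,-0.262,-0.002,0,0,-46,-0.06,0.412,-0.262,-0.002,0,0,-46,-0.06],
)

```text
time: 1.0
tool_pos: [0.4404, -0.3627, 0.25]
tcp_rot: [2.719, 1.572, 0.0]
wrist_force: [0.4, -0.8, -0.5]
width: 0.471
grip_force: 0.0
```

```bash
python3 - <<'E'
from h import *
s,r=pose(); print(s["time"],s["tool_pos"],s["width"],s["wrist_force"],s["joint_vel"].round(2))
print(delta(.51,.05,.25,91.4)); 
E
```

```text
1.0 [ 0.44039046 -0.36266005  0.24996385] 0.47082635305771525 [ 0.39410358 -0.8130036  -0.49821106] [ 0.88  0.03 -0.04 -0.   -0.    0.87]
([0.3924, -0.1455, -0.0001], [0.02, 0.01, -31.33])
```

jog_arm(
  deltas=[0.39,-0.145,0,0,0,-31,-0.06,0.39,-0.145,0,0,0,-31,-0.06,0.39,-0.145,0,0,0,-31,-0.06,0.39,-0.145,0,0,0,-31,-0.06,0.39,-0.145,0,0,0,-31,-0.06,0.39,-0.145,0,0,0,-31,-0.06,0.39,-0.145,0,0,0,-31,-0.06,0.39,-0.145,0,0,0,-31,-0.06],
)

```text
time: 1.8
tool_pos: [0.5054, 0.0321, 0.2501]
tcp_rot: [2.2, 2.242, 0.001]
wrist_force: [0.7, -0.5, 0.1]
width: 0.471
grip_force: 0.0
```

```bash
python3 - <<'E'
from h import *
s,r=pose(); print(s["tool_pos"],s["joint_vel"].round(2))
print(delta(.492,.36,.14,92)); 
E
```

```text
[0.50541576 0.03211182 0.25007102] [ 0.99  0.19 -0.18 -0.   -0.02  0.98]
([0.3281, -0.0073, 0.11], [0.04, 0.01, -0.92])
```

jog_arm(
  deltas=[0.315,-0.008,0.11,0,0,0,-0.06,0.315,-0.008,0.11,0,0,0,-0.06,0.315,-0.008,0.11,0,0,0,-0.06,0.315,-0.008,0.11,0,0,0,-0.06,0.315,-0.008,0.11,0,0,0,-0.06,0.315,-0.008,0.11,0,0,0,-0.06,0.315,-0.008,0.11,0,0,0,-0.06,0.315,-0.008,0.11,0,0,0,-0.06],
)

```text
time: 2.6
tool_pos: [0.4898, 0.3481, 0.1376]
tcp_rot: [-2.195, -2.246, 0.004]
wrist_force: [0.3, -0.2, 0.7]
width: 0.468
grip_force: 0.0
```

jog_arm(
  deltas=[0,0,0,0,0,0,-0.06,0,0,0,0,0,0,-0.06,0,0,0,0,0,0,-0.06],
)

```text
time: 2.9
tool_pos: [0.4922, 0.3438, 0.1407]
tcp_rot: [2.202, 2.24, 0.001]
wrist_force: [0.1, 0.0, -0.5]
width: 0.47
grip_force: 0.0
```

```bash
python3 - <<'E'
from h import *
s,r=pose(); print(s["tool_pos"],s["joint_vel"].round(2),lane(s["tool_pos"]),s["wrist_force"])
T=np.array([.494,.262]); h=np.radians(-88.4); 
print(delta(*(T-.095*np.array([np.cos(h),np.sin(h)])),.022,91.6)); 
E
```

```text
[0.49221842 0.3438149  0.1406643 ] [-0. -0. -0.  0. -0.  0.] [-0.23542622 -0.0072262 ] [ 0.05412652  0.03217686 -0.45026316]
([0.0131, -0.0008, 0.1187], [0.05, -0.02, -0.6])
```

jog_arm(
  deltas=[0.015,-0.001,0.03,0,0,0,-0.06,0.015,-0.001,0.06,0,0,0,-0.06,0.015,-0.001,0.09,0,0,0,-0.06,0.015,-0.001,0.107,0,0,0,-0.06,0.015,-0.001,0.119,0,0,0,-0.06,0.015,-0.001,0.119,0,0,0,-0.06,0.015,-0.001,0.119,0,0,0,-0.06],
)

```text
time: 3.6
tool_pos: [0.4912, 0.3597, 0.0218]
tcp_rot: [2.201, 2.241, 0.002]
wrist_force: [-0.1, 0.5, 0.2]
width: 0.47
grip_force: 0.0
```

```bash
python3 - <<'E'
from h import *
s,r=pose(); print(s["tool_pos"],lane(s["tool_pos"]),s["wrist_force"])
c=read_camera("scene"); cv2.imwrite("pics/s1.png",cv2.resize(c["color"][150:330,180:460],None,fx=2.8,fy=2.8))
E
```

```text
[0.49115088 0.35973793 0.02183187] [-0.25137229 -0.00659026] [-0.11851359  0.53288038  0.21636553]
```

View pics/s1.png

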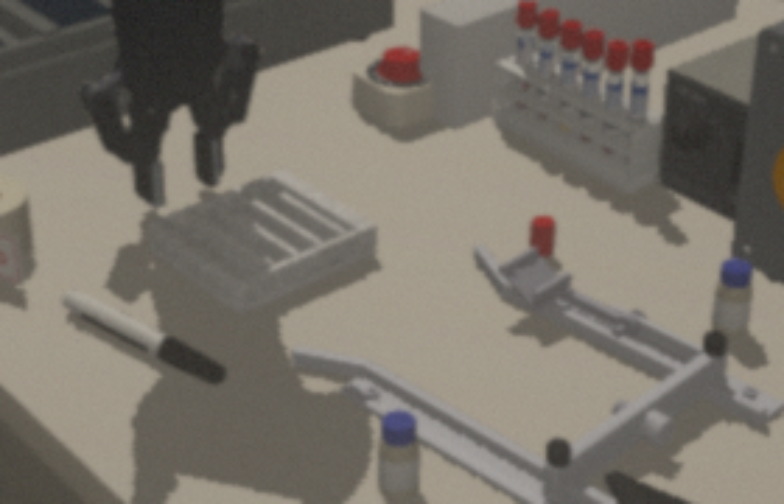

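The fingers stand upright just behind the tray at about (150,200) and (210,180), clear of the marker and the lane. Next I'll plan the steering push.

```bash
cat >> h.py <<'E'
def plan(wps,z=.022):
    for x,y,th in wps: print((x,y,th),delta(*unlane(x,y),z,96.1+th))
def meas(tag=None):
    c=read_camera("top"); hsv=cv2.cvtColor(c["color"],cv2.COLOR_BGR2HSV)
    if tag: cv2.imwrite(f"pics/{tag}.png",cv2.resize(c["color"][190:325,235:435],None,fx=4,fy=4,interpolation=cv2.INTER_CUBIC))
E
python3 - <<'E'
from h import *
plan([(-.225,-.009,3),(-.200,-.009,9)])
E
```

```text
(-0.225, -0.009, 3) ([-0.0269, -0.0005, 0.0004], [0.12, -0.07, -8.05])
(-0.2, -0.009, 9) ([-0.0518, 0.0017, 0.0003], [0.13, -0.06, -14.05])
```

jog_arm(
  deltas=[-0.014,0,0,0,0,-4,-0.06,-0.027,0,0,0,0,-8,-0.06,-0.032,0,0,0,0,-10,-0.06,-0.037,0,0,0,0,-12,-0.06,-0.042,0.001,0,0,0,-13,-0.06,-0.047,0.001,0,0,0,-14,-0.06,-0.052,0.002,0,0,0,-14,-0.06,-0.052,0.002,0,0,0,-14,-0.06],
)

```text
time: 4.45
tool_pos: [0.4937, 0.3074, 0.0213]
tcp_rot: [1.911, 2.493, 0.001]
wrist_force: [0.3, -0.2, -0.6]
width: 0.47
grip_force: 0.0
```

```bash
python3 - <<'E'
from h import *
s,r=pose(); print(s["tool_pos"],lane(s["tool_pos"]),s["wrist_force"])
meas("t2")
E
```

```text
[0.49374575 0.30743627 0.02130297] [-0.19909214 -0.00958554] [ 0.33543823 -0.22819027 -0.58722305]
```

View pics/t2.png

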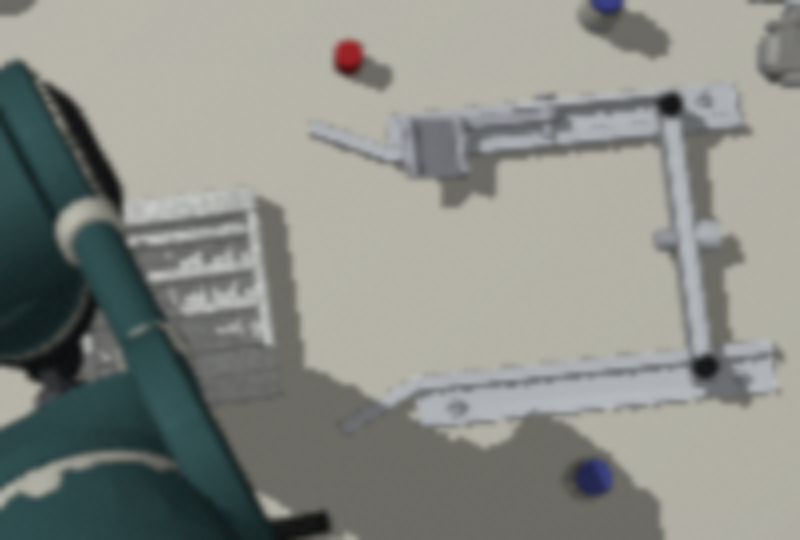

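The tray's leading edge is now visible from (252,188) to (280,398), so it turned left as intended. The marker tip is still at (325,520).

```bash
cat >> h.py <<'E'
def front(a,b,zz=.024):
    c=read_camera("top"); p=px2w(c,(np.array([a,b],float)+.5)/4-.5+[235,190],zz)[:,:2]
    l=np.array([lane(q) for q in p]); v=l[0]-l[1]; th=np.arctan2(-v[0],v[1]); m=l.mean(0)
    cen=m-.052*np.array([np.cos(th),np.sin(th)])
    print("len",np.linalg.norm(v).round(4),"theta",np.degrees(th).round(2),"front",m.round(4),"cen",cen.round(4),"corners",l.round(4).tolist())
E
python3 - <<'E'
from h import *
front((252,188),(280,398))
E
```

```text
len 0.1166 theta 2.28 front [-0.0802 -0.0076] cen [-0.1322 -0.0097] corners [[-0.0825, 0.0507], [-0.0779, -0.0659]]
```

```bash
python3 - <<'E'
from h import *
plan([(-.185,-.0075,10),(-.170,-.005,10),(-.155,-.003,9)])
E
```

```text
(-0.185, -0.0075, 10) ([-0.0145, 0.0002, -0.0011], [-0.0, 0.02, -1.03])
(-0.17, -0.005, 10) ([-0.0297, 0.0003, -0.0011], [-0.0, 0.02, -1.03])
(-0.155, -0.003, 9) ([-0.0449, -0.0, -0.0011], [-0.0, 0.02, -0.03])
```

jog_arm(
  deltas=[-0.007,0,-0.001,0,0,-1,-0.06,-0.014,0,-0.001,0,0,-1,-0.06,-0.021,0,-0.001,0,0,-1,-0.06,-0.028,0,-0.001,0,0,-1,-0.06,-0.035,0,-0.001,0,0,-1,-0.06,-0.04,0,-0.001,0,0,0,-0.06,-0.045,0,-0.001,0,0,0,-0.06,-0.045,0,-0.001,0,0,0,-0.06],
)

```text
time: 5.35
tool_pos: [0.5052, 0.2637, 0.0219]
tcp_rot: [1.911, 2.493, -0.0]
wrist_force: [-0.5, -0.1, 0.1]
width: 0.466
grip_force: 0.0
```

```bash
python3 - <<'E'
from h import *
s,r=pose(); print(s["tool_pos"],lane(s["tool_pos"]),s["wrist_force"])
meas("t3")
E
```

```text
[0.50524704 0.26372353 0.0219419 ] [-0.15440252 -0.00280959] [-0.46041897 -0.12483423  0.08185355]
```

View pics/t3.png

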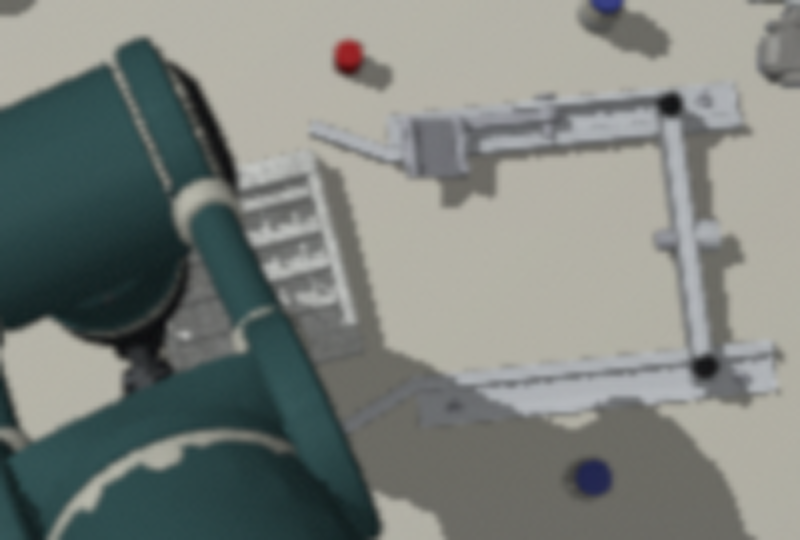

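The leading edge now runs from (310,152) to about (363,353), just inside the mouth and turned left.

```bash
python3 - <<'E'
from h import *
front((310,152),(363,353))
plan([(-.14,-.002,4),(-.13,-.002,0),(-.115,-.002,0),(-.1,-.002,0)])
E
```

```text
len 0.1151 theta 9.06 front [-0.0397  0.0109] cen [-0.091   0.0027] corners [[-0.0488, 0.0677], [-0.0306, -0.0459]]
(-0.14, -0.002, 4) ([-0.0149, -0.0016, 0.0], [0.01, 0.0, 4.97])
(-0.13, -0.002, 0) ([-0.0248, -0.0031, 0.0], [0.01, 0.0, 8.97])
(-0.115, -0.002, 0) ([-0.0396, -0.0054, 0.0], [0.01, 0.0, 8.97])
(-0.1, -0.002, 0) ([-0.0545, -0.0078, 0.0], [0.01, 0.0, 8.97])
```

jog_arm(
  deltas=[-0.005,-0.001,0,0,0,4,-0.06,-0.01,-0.001,0,0,0,7,-0.06,-0.015,-0.002,0,0,0,9.5,-0.06,-0.02,-0.003,0,0,0,10,-0.06,-0.025,-0.003,0,0,0,10,-0.06,-0.03,-0.004,0,0,0,10,-0.06,-0.034,-0.005,0,0,0,10,-0.06,-0.034,-0.005,0,0,0,10,-0.06],
)

```text
time: 6.25
tool_pos: [0.509, 0.2297, 0.0219]
tcp_rot: [2.121, 2.317, -0.001]
wrist_force: [0.6, -0.2, -0.3]
width: 0.468
grip_force: 0.0
```

```bash
python3 - <<'E'
from h import *
s,r=pose(); print(s["tool_pos"],lane(s["tool_pos"]),s["wrist_force"])
meas("t4")
E
```

```text
[0.50900235 0.22967348 0.02190587] [-0.12014624 -0.00270542] [ 0.57519024 -0.24110779 -0.27182645]
```

View pics/t4.png

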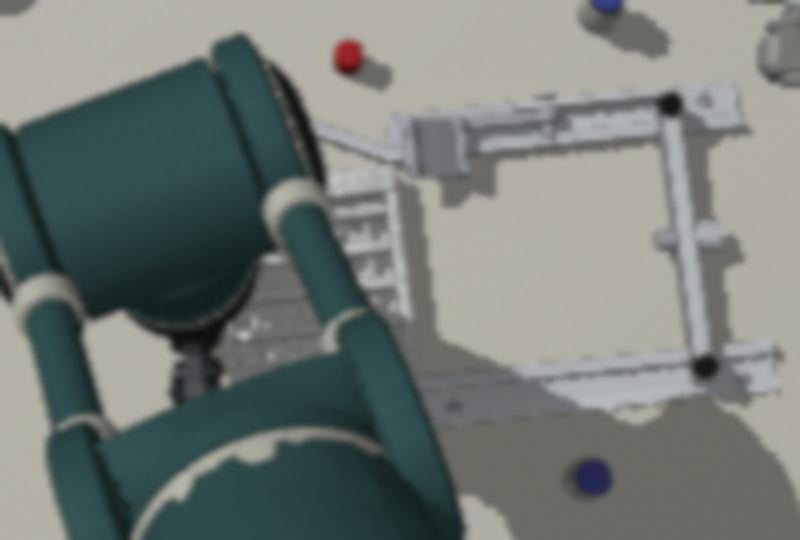

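The upper front corner is at (392,170) and the front edge passes (411,318). It sits about 3 px below the rail's inner line at the catch, and the rest is hidden by the arm.

```bash
python3 - <<'E'
from h import *
front((392,170),(411,318))
plan([(-.1,-.001,0),(-.08,-.001,0),(-.065,-.001,0)])
E
```

```text
len 0.0828 theta 1.36 front [-0.0036  0.012 ] cen [-0.0556  0.0108] corners [[-0.0046, 0.0534], [-0.0026, -0.0294]]
(-0.1, -0.001, 0) ([-0.0204, 0.0023, -0.0002], [-0.04, 0.02, -1.03])
(-0.08, -0.001, 0) ([-0.0404, 0.0026, -0.0002], [-0.04, 0.02, -1.03])
(-0.065, -0.001, 0) ([-0.0554, 0.0029, -0.0002], [-0.04, 0.02, -1.03])
```

jog_arm(
  deltas=[-0.003,0.001,0,0,0,-1,-0.06,-0.006,0.001,0,0,0,-1,-0.06,-0.009,0.002,0,0,0,-1,-0.06,-0.012,0.002,0,0,0,-1,-0.06,-0.015,0.003,0,0,0,-1,-0.06,-0.018,0.003,0,0,0,-1,-0.06,-0.02,0.003,0,0,0,-1,-0.06],
)

```text
time: 7.05
tool_pos: [0.5138, 0.2105, 0.0219]
tcp_rot: [-2.101, -2.336, -0.0]
wrist_force: [-0.4, 2.0, 0.2]
width: 0.467
grip_force: 0.9
```

jog_arm(
  deltas=[-0.004,0,0,0,0,0,-0.06,-0.008,0,0,0,0,0,-0.06,-0.012,0,0,0,0,0,-0.06,-0.016,0,0,0,0,0,-0.06,-0.02,0,0,0,0,0,-0.06],
)

```text
time: 7.55
tool_pos: [0.5159, 0.1904, 0.0219]
tcp_rot: [2.1, 2.336, -0.0]
wrist_force: [0.4, 1.4, -0.6]
width: 0.466
grip_force: 0.8
```

```bash
python3 - <<'E'
from h import *
s,r=pose(); print(s["time"],lane(s["tool_pos"]),s["wrist_force"])
plan([(-.04,0,0)])
meas("t5")
E
```

```text
7.55 [-8.03374189e-02  1.36617253e-05] [ 0.39613885  1.41704114 -0.55413268]
(-0.04, 0, 0) ([-0.0403, 0.0, -0.0001], [-0.0, 0.0, -0.02])
```

View pics/t5.png

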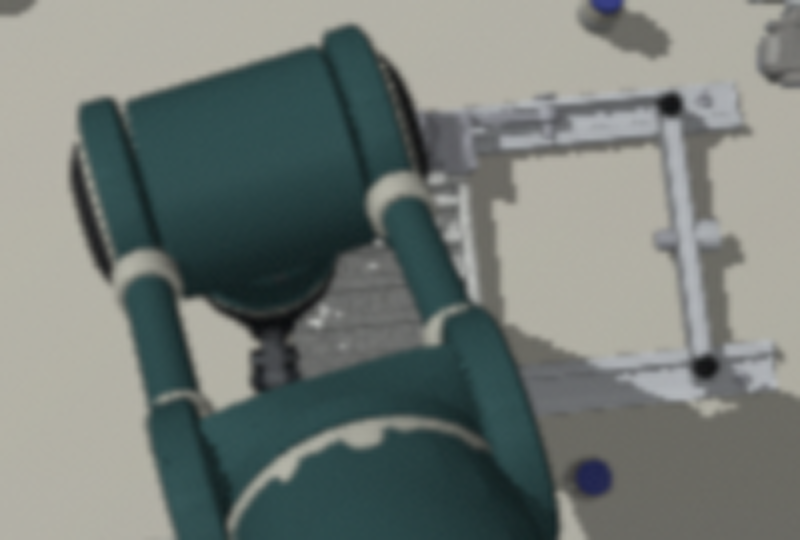

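The tray is square in the lane with its front edge under the catch toe, at (462,180) to (478,305). The force is only about 1.5 N.

jog_arm(
  deltas=[-0.005,0,0,0,0,0,-0.06,-0.01,0,0,0,0,0,-0.06,-0.015,0,0,0,0,0,-0.06,-0.02,0,0,0,0,0,-0.06,-0.025,0,0,0,0,0,-0.06,-0.03,0,0,0,0,0,-0.06,-0.035,0,0,0,0,0,-0.06,-0.04,0,0,0,0,0,-0.06],
)

```text
time: 8.4
tool_pos: [0.5202, 0.1506, 0.0219]
tcp_rot: [-2.1, -2.336, 0.0]
wrist_force: [-0.7, 2.1, 0.0]
width: 0.468
grip_force: 0.8
```

jog_arm(
  deltas=[-0.005,0,0,0,0,0,-0.06,-0.01,0,0,0,0,0,-0.06,-0.015,0,0,0,0,0,-0.06,-0.02,0,0,0,0,0,-0.06,-0.025,0,0,0,0,0,-0.06,-0.03,0,0,0,0,0,-0.06,-0.035,0,0,0,0,0,-0.06,-0.04,0,0,0,0,0,-0.06],
)

```text
time: 9.2
tool_pos: [0.5245, 0.1109, 0.0219]
tcp_rot: [-2.1, -2.336, -0.0]
wrist_force: [-0.5, 2.0, 0.3]
width: 0.473
grip_force: 0.9
```

jog_arm(
  deltas=[-0.004,0,0,0,0,0,-0.06,-0.008,0,0,0,0,0,-0.06,-0.011,0,0,0,0,0,-0.06,-0.013,0,0,0,0,0,-0.06,-0.014,0,0,0,0,0,-0.06],
)

```text
time: 9.7
tool_pos: [0.5259, 0.0972, 0.0219]
tcp_rot: [-2.101, -2.336, 0.0]
wrist_force: [-0.3, 1.5, 0.9]
width: 0.469
grip_force: 0.9
```

```bash
python3 - <<'E'
from h import *
s,r=pose(); print(s["time"],lane(s["tool_pos"]),s["wrist_force"],s["torque"])
E
```

```text
9.7 [ 1.34191637e-02 -5.46462419e-05] [-0.27576889  1.49658884  0.92484595] [ 0.28155493  0.07081892 -0.00442982]
```

Next are 1 mm steps until I feel the plunger.

jog_arm(
  deltas=[-0.001,0,0,0,0,0,-0.06,-0.002,0,0,0,0,0,-0.06,-0.003,0,0,0,0,0,-0.06,-0.004,0,0,0,0,0,-0.06,-0.005,0,0,0,0,0,-0.06,-0.006,0,0,0,0,0,-0.06,-0.006,0,0,0,0,0,-0.06],
)

```text
time: 10.4
tool_pos: [0.5265, 0.0912, 0.0219]
tcp_rot: [2.1, 2.336, -0.0]
wrist_force: [-0.8, 1.3, 0.0]
width: 0.47
grip_force: 0.6
```

jog_arm(
  deltas=[-0.001,0,0,0,0,0,-0.06,-0.002,0,0,0,0,0,-0.06,-0.003,0,0,0,0,0,-0.06,-0.004,0,0,0,0,0,-0.06,-0.004,0,0,0,0,0,-0.06],
)

```text
time: 10.9
tool_pos: [0.5269, 0.0879, 0.0219]
tcp_rot: [-2.1, -2.335, -0.001]
wrist_force: [-0.4, 4.6, -0.6]
width: 0.471
grip_force: 2.5
```

jog_arm(
  deltas=[-0.001,0,0,0,0,0,-0.06,-0.002,0,0,0,0,0,-0.06,-0.003,0,0,0,0,0,-0.06,-0.004,0,0,0,0,0,-0.06,-0.004,0,0,0,0,0,-0.06],
)

```text
time: 11.4
tool_pos: [0.5273, 0.0842, 0.0219]
tcp_rot: [-2.1, -2.335, -0.002]
wrist_force: [-1.0, 5.9, -0.4]
width: 0.47
grip_force: 3.1
```

jog_arm(
  deltas=[-0.001,0,0,0,0,0,-0.06,-0.002,0,0,0,0,0,-0.06,-0.003,0,0,0,0,0,-0.06,-0.003,0,0,0,0,0,-0.06],
)

```text
time: 11.8
tool_pos: [0.5277, 0.0815, 0.0219]
tcp_rot: [-2.1, -2.335, -0.002]
wrist_force: [-0.0, 7.2, 0.5]
width: 0.471
grip_force: 3.6
```

jog_arm(
  deltas=[-0.001,0,0,0,0,0,-0.06,-0.002,0,0,0,0,0,-0.06,-0.002,0,0,0,0,0,-0.06],
)

```text
time: 12.1
tool_pos: [0.5278, 0.0797, 0.0219]
tcp_rot: [-2.1, -2.335, -0.002]
wrist_force: [0.2, 7.4, 0.8]
width: 0.47
grip_force: 4.0
```

jog_arm(
  deltas=[-0.001,0,0,0,0,0,-0.06,-0.001,0,0,0,0,0,-0.06,-0.001,0,0,0,0,0,-0.06],
)

```text
time: 12.4
tool_pos: [0.5278, 0.0792, 0.0219]
tcp_rot: [-2.1, -2.334, -0.003]
wrist_force: [-0.9, 10.1, 1.4]
width: 0.47
grip_force: 5.1
```

```bash
python3 - <<'E'
from h import *
s,r=pose(); print(s["time"],lane(s["tool_pos"]),s["wrist_force"])
meas("t6")
c=read_camera("scene"); cv2.imwrite("pics/s6.png",cv2.resize(c["color"][190:350,270:480],None,fx=3.7,fy=3.7,interpolation=cv2.INTER_CUBIC))
E
```

```text
12.4 [ 3.14996094e-02 -6.18275969e-05] [-0.88978462 10.09699289  1.41556801]
```

View pics/s6.png

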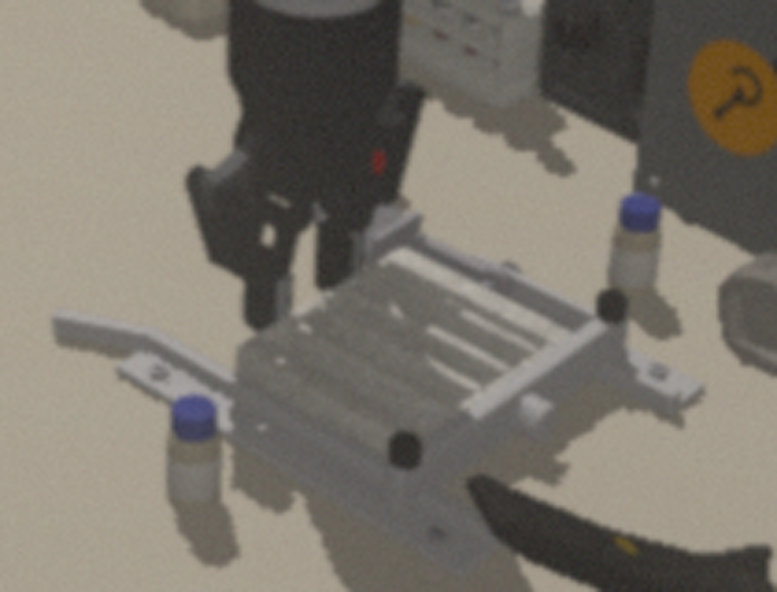

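The tray is against the end plate at 10 N, with the toe at about (395,230) just behind its rear corner (385,255) and the fingers clear of the toe. I'll hold briefly, ease back, and then lift.

jog_arm(
  deltas=[0,0,0,0,0,0,-0.06,0,0,0,0,0,0,-0.06,0.002,0,0,0,0,0,-0.06,0.004,0,0,0,0,0,-0.06,0.006,0,0,0,0,0,-0.06,0.008,0,0,0,0,0,-0.06,0.01,0,0,0,0,0,-0.06,0.012,0,0,0,0,0,-0.06],
)

```text
time: 13.3
tool_pos: [0.5267, 0.0889, 0.0218]
tcp_rot: [2.1, 2.336, -0.001]
wrist_force: [-0.2, 0.6, 0.2]
width: 0.467
grip_force: 0.0
```

jog_arm(
  deltas=[0.01,0,0,0,0,0,-0.06,0.025,0,0,0,0,0,-0.06,0.045,0,0,0,0,0,-0.06,0.065,0,0,0,0,0,-0.06,0.085,0,0,0,0,0,-0.06,0.1,0,0,0,0,0,-0.06,0.11,0,0,0,0,0,-0.06,0.11,0,0,0,0,0,-0.06],
)

```text
time: 14.1
tool_pos: [0.5149, 0.2001, 0.022]
tcp_rot: [2.098, 2.338, 0.0]
wrist_force: [0.3, 0.5, 0.1]
width: 0.472
grip_force: 0.0
```

jog_arm(
  deltas=[0.03,0,-0.03,0,0,0,-0.06,0.06,0,-0.07,0,0,0,-0.06,0.09,0,-0.11,0,0,0,-0.06,0.12,0,-0.15,0,0,0,-0.06,0.13,0,-0.17,0,0,0,-0.06,0.13,0,-0.17,0,0,0,-0.06,0.13,0,-0.17,0,0,0,-0.06],
)

```text
time: 14.8
tool_pos: [0.5013, 0.3274, 0.1917]
tcp_rot: [2.1, 2.336, -0.0]
wrist_force: [-0.5, -1.3, 0.5]
width: 0.471
grip_force: 0.0
```

```bash
python3 - <<'E'
from h import *
s,r=pose(); print(s["time"],s["tool_pos"],s["wrist_force"])
a=read_camera("top")["color"][190:325,235:435]; b=read_camera("scene")["color"][190:350,270:480]
cv2.imwrite("pics/e.png",np.hstack([cv2.resize(a,(400,270),interpolation=2),cv2.resize(b,(400,270),interpolation=2)]))
b=cv2.resize(b[30:130],(790,376),interpolation=2);cv2.imwrite("pics/e2.png",np.vstack([b,np.pad(cv2.resize(a,(320,216)),((0,0),(0,470),(0,0)))]))
E
```

```text
14.8 [0.50127995 0.32738951 0.19168406] [-0.49230564 -1.28594616  0.50770313]
```

View pics/e2.png

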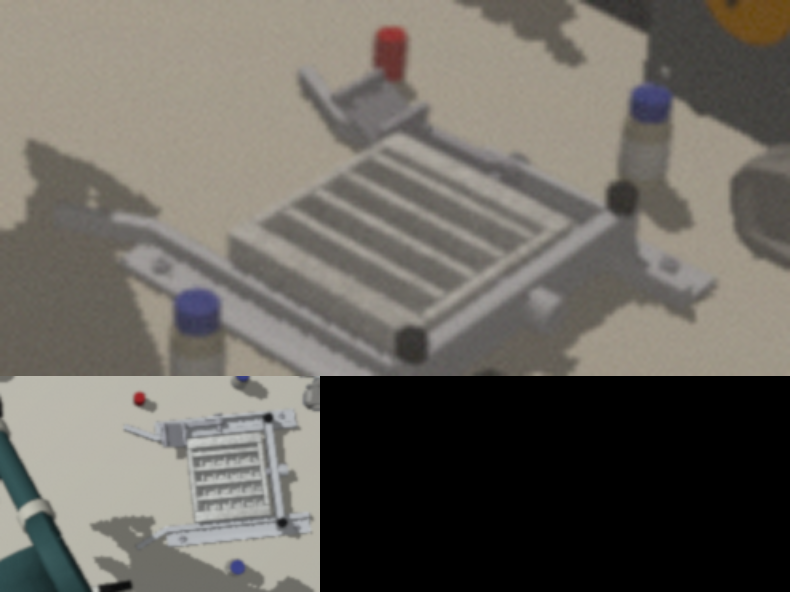

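The tray sits in the lane beyond the toe: the toe is down at about (375,105) and the tray's rear corner is at (400,135). The vials, cap and marker tip are where they were, and the gripper is clear.

```bash
python3 -c "
from workcell import finish_job
print(finish_job())"
```

```text
the job is handed in; nothing more can be done
None
```

The tray is in the lane with the catch down behind it, judging by the final pictures since I had no catch angle reading. The highest push force read was about 10 N at the end plate, the gripper is clear, and the job was handed in at about 15 s.

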